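Spot a screw hole with the automatic centre punch

TASK

The brass plate still needs its fourth screw hole spotted: take the spring-loaded centre punch out of its stand, hold it upright with its point on the scribed cross, and press straight down until you feel the hidden spring snap. Stop there rather than ramming it on against its stop, then put the punch back in its stand, fully seated, and let go. Leave the eraser, the rubber stamp and the ink bottle where they are.

Things in the scene. Friction and masses are not known exactly. Their poses are not given: they have to be found in the camera images.
- punch_grip (a point): Middle of the grip of the centre punch, on its axis. The punch is an upright steel tool of about 0.3 kg, with a round grip 18 mm across (banded, 48 mm long, 24 mm above and below this point), a blue round cap 26 mm across above it (top of the cap 40 mm above this point) and a dark collar 30 mm across just below the grip (24 to 30 mm below this point). z points up along the punch from point to cap.
- punch_nose (a point): End of the punch's fixed steel nose, on its axis, 52 mm below punch_grip; z points up along the punch. The nose is 22 mm long below the collar, 18 mm across at the collar and 12 mm at its end. A 7 mm steel rod with a conical point comes out of the nose; it is adjustable and was left set to any length, standing out 10 to 30 mm below this point, and that length is not measured: find the plate by feel.
- spring (a joint): How far the rod is pressed into the nose, m: 0 = fully out, 0.007 = against its hard stop. It takes about 2.5 N to begin to move, rises to between 8 and 12 N at 2 to 3 mm, then the hidden spring snaps over and the force falls to about 5 N by 6.5 mm; from 7 mm on it is rigid. It springs out again by itself when lifted.
- mark (a point): Centre of the scribed black cross, which has a ring 12 mm across round it, on the top face of the brass plate; z up. The plate (90 x 60 x 4 mm, with steel screws in its other three corners) is fixed on a brown wooden block (120 x 85 mm) that does not move; the mark is 28 mm above the leather desk pad (its top is 4 mm above the desk) and lies near the free corner, 30 mm along the block's x and -16 mm along its y from the centre.
- stand_hole0 (a point): Centre of the mouth of the hole in the top of the punch stand, a fixed dark wooden block 70 x 70 x 60 mm. The hole is 24 mm across and goes right down (60 mm). The punch stands in it with its collar resting on the block, punch_nose then being 22 mm below this point.
- plate: The fixed wooden block with the brass plate; origin at the centre of its underside on the desk pad, z up, x along its long side.
- punch: The whole punch with its rod; origin at punch_nose, z up along it.
- eraser: Blue and white eraser, 21 x 52 x 12 mm, lying on the desk pad behind the work; origin at the centre of its underside. To be left alone.
- rubber_stamp: Hand stamp with a black turned handle, 24 x 48 x 66 mm, standing on the desk pad behind the work; origin at the centre of its underside. To be left alone.
- ink_bottle: Dark blue ink bottle with a black cap, 49 x 48 x 58 mm, standing on the desk nearer the robot; origin at the centre of its underside. To be left alone.
Things that resemble listed ones, but are neither listed nor needed, are in the scene too. Leave any pink look-alike of the part that bears stand_hole0 alone. Leave any brown look-alike of the punch alone.

How it is judged:
On the way, in this order (a step that is already met when the one before it is completed fails the run):
1. the punch is lifted out of its stand (z of punch_nose in the frame of stand_hole0 above 0.015 m and contact force between the fingers and punch above 1 N), for 0.1 s.
2. held upright with its point on the cross, the punch is pressed on the plate until its spring has snapped (value of joint spring above 0.005 m and horizontal distance between punch_nose and mark below 0.006 m and angle between punch_nose's own z axis and vertical below 0.14 rad and contact force between punch and plate above 1.5 N and contact force between the fingers and punch above 1 N), for 0.04 s.
At the end, for the whole second after the job is handed in: After snapping on the cross, the punch stands in its stand again, let go and at rest: collar within 3 mm of the block's top, nose within 6 mm of the hole's axis, within 6 degrees of upright, its rod sprung out to within 2 mm (horizontal distance between punch_nose and stand_hole0 below 0.006 m and z of punch_nose in the frame of stand_hole0 below -0.019 m and angle between punch_nose's own z axis and vertical below 0.1 rad and linear speed of punch below 0.02 m/s and value of joint spring below 0.002 m); the robot touches nothing.
It fails at once if the punch is rammed on the plate with more than 22 N (contact force between punch and plate above 22 N).
It fails at once if the punch is snapped off the mark (value of joint spring above 0.005 m and horizontal distance between punch_nose and mark above 0.008 m).
It fails at once if the eraser is disturbed (moved more than 15 mm) (distance of eraser from where it was at the start of the episode above 0.015 m).
It fails at once if the rubber stamp is disturbed (moved more than 15 mm) (distance of rubber_stamp from where it was at the start of the episode above 0.015 m).
It fails at once if the ink bottle is disturbed (moved more than 15 mm) (distance of ink_bottle from where it was at the start of the episode above 0.015 m).
It also fails if it takes over 54 s, if anything falls off the work surface, if the arm or the gripper's body presses on something with over 40 N, if the wrist force passes 120 N, or if a joint passes its speed limit or range.

ROBOT

A 7-joint arm with a two-finger parallel gripper is mounted at the origin on a cart in front of the work surface, level with it; the furniture and walls round the work are solid. World frame = base frame: x ahead of the robot, y to its left, z up, the work surface at z = 0. Lengths are in m, angles in rad, forces in N, time in s.
With the tool pointing down it reaches from about 0.4 to 0.85 m from the base axis. Payload 4.5 kg.
Tool frame: the origin (TCP) lies at the very end of the fingers, on their centre line; the grasp point (between the pads) lies pinch_z behind it (pinch_z is the distance from the TCP to the grasp point, in m); y points along the fingers, z is the direction in which the jaws open and shut, and the axes are right-handed (so a half turn about y gives the same grasp; the last joint's range is limited). The gripper opens to 85 mm and grips with 20 to 120 N. Pads are 22 mm wide; open, the fingers measure 114 mm over their backs; the gripper's body (76 mm by 85 mm) begins 54 mm behind the grasp point. The pads swing forward as they close: fully open they stand 13 mm farther back than shut.
Start: joints at [1.3, 0.689, -0.195, 1.565, 0.157, 0.902, -0.215], TCP at [0.188, -0.596, 0.231] pointing down, gripper open.
Joint ranges: [-3.01, 3.01], [-0.46, 2.08], [-1.47, 1.51], [0.13, 2.56], [-1, 4.14], [0.04, 2.09], [-2.66, 2.66]. Speed limits (rad/s): [2.57, 2.57, 3.14, 3.14, 3.14, 3.14, 3.14].

INTERFACE

Orientations are given as a unit quaternion [w, x, y, z].
In Python, from plant import get_obs, snapshot, camera_info, sign_off, pinch_z gives the robot as it stands.
- The arm moves only by the tool servo_tool, never from a script. Its argument "steps" is text: rows parted by semicolons, each of 6 numbers parted by spaces: the shift along the tool's x, y, z in units of 30 mm (1.0 is 30 mm), then the turn, a rotation vector about the tool's x, y, z in rad. A call has 1 to 8 rows; each row is the pose to reach, as a shift and turn from the pose commanded when the call began, along the tool's axes at that moment; what a row does not reach only later rows make up. A row lasts 1/12 s, in which the tool goes at most 41.7 mm and 7.16 degrees, less where a joint would pass 70% of its speed; a pose out of reach is approached as far as the arm can. A call with a gripper value outside its range is refused whole. "hand" is the opening, from -1 (shut) to 1 (fully open), set as the call begins (left out, the last holds). The fingers move at their own pace and stop on an object; the grip force is fixed at half the most. Time passes only in rows, so rows that repeat a pose let the fingers close. It gives the time, the measured TCP pose, the force and the opening at its end, in the units of the state.
- get_obs(): the state, without advancing time (a new reading comes with each control period).
- snapshot(name): name is "scene" or "side" or "wrist"; returns (picture, depth): 480x640x3 uint8, blue, green, red; 480x640 float32, m along the optical axis (not along the pixel's ray), 0 where there is no reading.
- camera_info(name): a dict with "fx", "fy", "cx", "cy" (pixels), "world_from_camera" (4x4, takes a point from camera to world coordinates). Camera axes: x right, y up, looking along -z (the intrinsics and any distortion apply to the point x, -y, -z); pixel columns grow to the right and rows downward; lengths in m; the calibration is good to about 2 mm. A picture is of the moment at which its call begins: read the wrist's pose just before it. camera_info takes no time and is no camera call; for the wrist camera it gives the pose at the moment of the call.
- sign_off(): hands the job in, once; it reports no verdict.
The state is a dict: "time_s": time; "joints": joint angles; "joint_velocities": joint speeds; "effort": joint torques, N m; "ee_pos": TCP position; "eef_rot": TCP orientation; "force": force on the tool from outside, world axes, zero at the start; "torque": the same for the moment, N m; "gripper_width": opening from 0.0 (shut) to 1.0 (fully open).
Only numpy, scipy, OpenCV 4.12 (cv2) and the standard library are available. Lean on these libraries where they do the work, as an engineer would, in place of code of your own. Each camera call takes 0.05 s, during which the arm holds its last target.

## Working session

There is one attempt and no reset: what is moved stays moved. The work goes in short steps, Python scripts to look and compute and a tool call to move; the robot and the scene stay as the last step left them, time stands still between calls to the robot, and variables do not carry over. Pictures are saved under pics/ and viewed, and the job is handed in when it is done.

Besides the shell and the picture viewer there is one more tool, called as name(argument=value, ...) on one line, values as JSON. servo_tool: Moves the arm, as the interface text tells. Its arguments: {"type":"object","properties":{"steps":{"type":"string"},"hand":{"type":"number"}},"required":["steps"]}

```bash
ls; mkdir -p pics; python3 - <<'E'
from plant import *
import cv2
print(get_obs(),pinch_z)
for n in("scene","side","wrist"):
    i=camera_info(n);print(n,i)
    p,d=snapshot(n);cv2.imwrite(f"pics/{n}0.png",p)
    import numpy as np;np.save(f"pics/{n}0.npy",d)
E
```

```text
pics
{'time_s': 0.0, 'joints': array([ 1.29980975,  0.69000948, -0.19452322,  1.56637734,  0.15728994,
        0.90249154, -0.21512353]), 'joint_velocities': array([ 3.90101103e-04, -5.25272101e-05,  3.46360984e-04,  7.48841738e-04,
       -6.48410092e-04,  7.41220113e-04, -2.10447944e-03]), 'effort': array([-1.59094443e-04, -5.39608777e+01, -1.26712181e+00, -1.58543587e+01,
        9.02826665e-03,  9.48499306e-03, -1.52649119e-05]), 'ee_pos': array([ 0.18731388, -0.59557046,  0.23045949]), 'eef_rot': array([ 0.10722065, -0.10750872,  0.699562  , -0.69825397]), 'force': array([1.11479427, 0.46919806, 0.0794017 ]), 'torque': array([-0.0134607 ,  0.01605441,  0.02727881]), 'gripper_width': 1.0008931108173362} 0.0187
scene {'fx': 456.1040147814419, 'fy': 456.1040147814419, 'cx': 322.509881205669, 'cy': 239.89294333420577, 'world_from_camera': array([[-0.59118186,  0.55752209, -0.58281482,  0.06008384],
       [-0.80645804, -0.39842222,  0.43690408,  0.32333337],
       [ 0.0113773 ,  0.72830546,  0.68515816,  0.71639041],
       [ 0.        ,  0.        ,  0.        ,  1.        ]])}
side {'fx': 493.01230115048656, 'fy': 493.01230115048656, 'cx': 326.0257356993659, 'cy': 238.2730400045177, 'world_from_camera': array([[ 0.99549008,  0.04816857, -0.08172695,  0.48190757],
       [-0.0948241 ,  0.47972608, -0.87227936, -1.06115791],
       [-0.0028099 ,  0.87609513,  0.48213009,  0.65315233],
       [ 0.        ,  0.        ,  0.        ,  1.        ]])}
wrist {'fx': 335.75873389845196, 'fy': 335.75873389845196, 'cx': 323.7822613168968, 'cy': 237.80816432673834, 'world_from_camera': array([[ 0.29999955,  0.90676638,  0.29626847,  0.26255463],
       [-0.95393878,  0.28550143,  0.09213979, -0.57240126],
       [-0.00103581, -0.31026388,  0.95064991,  0.37309933],
       [ 0.        ,  0.        ,  0.        ,  1.        ]])}
```

View pics/scene0.png

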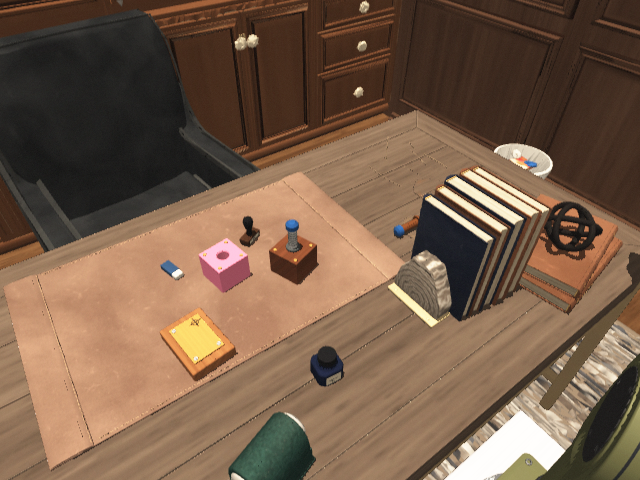

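View pics/side0.png

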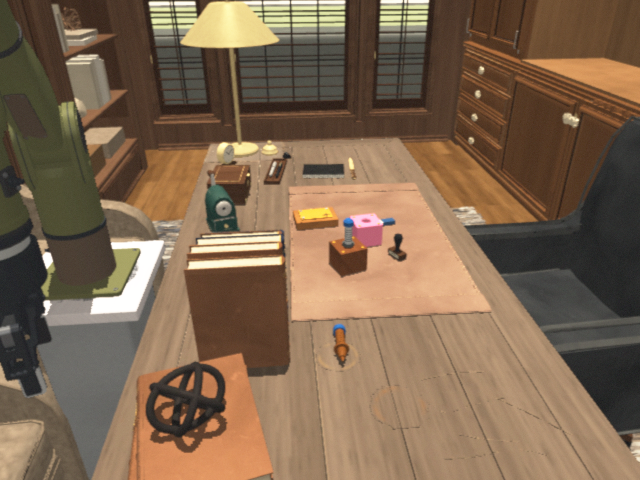

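View pics/wrist0.png

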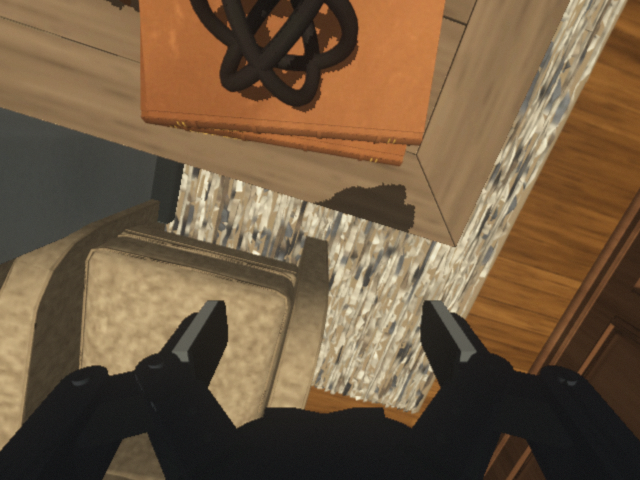

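```bash
cat > h.py <<'E'
import numpy as np,cv2
from scipy.spatial.transform import Rotation as Ro
from plant import *
def Rq(q): return Ro.from_quat([q[1],q[2],q[3],q[0]])
def pix2w(i,u,v,d):
    c=np.array([(u-i["cx"])/i["fx"]*d,-(v-i["cy"])/i["fy"]*d,-d,1.])
    return (i["world_from_camera"]@c)[:3]
def rayz(i,u,v,z):
    a=pix2w(i,u,v,0);b=pix2w(i,u,v,1);t=(z-a[2])/(b[2]-a[2]);return a+t*(b-a)
def w2pix(i,p):
    c=np.linalg.inv(i["world_from_camera"])@np.append(p,1)
    return np.array([i["cx"]+i["fx"]*c[0]/-c[2],i["cy"]-i["fy"]*c[1]/-c[2]])
def cloud(i,d):
    v,u=np.mgrid[:480,:640]
    c=np.stack([(u-i["cx"])/i["fx"]*d,-(v-i["cy"])/i["fy"]*d,-d,np.ones_like(d)],-1)
    return (c@i["world_from_camera"].T)[...,:3]
E
python3 - <<'E'
from h import *
o=get_obs();print(Rq(o["eef_rot"]).as_matrix().round(3))
for n,pts in (("scene",[(196,323),(292,222),(292,235),(223,254),(271,258),(318,262),(295,283),(294,242)]),("side",[(348,219),(348,232),(367,221)])):
    i=camera_info(n);d=np.load(f"pics/{n}0.npy")
    for u,v in pts: print(n,u,v,pix2w(i,u,v,d[v,u]).round(4))
p=cv2.imread("pics/scene0.png")
cv2.imwrite("pics/zs.png",cv2.resize(p[200:400,140:340],None,fx=3,fy=3,interpolation=cv2.INTER_CUBIC))
E
```

```text
[[-0.954 -0.001  0.3  ]
 [-0.3    0.001 -0.954]
 [ 0.    -1.    -0.001]]
scene 196 323 [0.5961 0.2065 0.0343]
scene 292 222 [ 0.6293 -0.0288  0.1356]
scene 292 235 [ 0.6262 -0.0256  0.1054]
scene 223 254 [0.7089 0.0911 0.053 ]
scene 271 258 [0.6498 0.0132 0.044 ]
scene 318 262 [ 0.6126 -0.0796  0.0075]
scene 295 283 [ 0.5928 -0.0068  0.0059]
scene 294 242 [ 0.6236 -0.0279  0.0871]
side 348 219 [ 0.63   -0.0349  0.1347]
side 348 232 [ 0.6296 -0.0424  0.1041]
side 367 221 [0.7024 0.1082 0.0538]
```

View pics/zs.png

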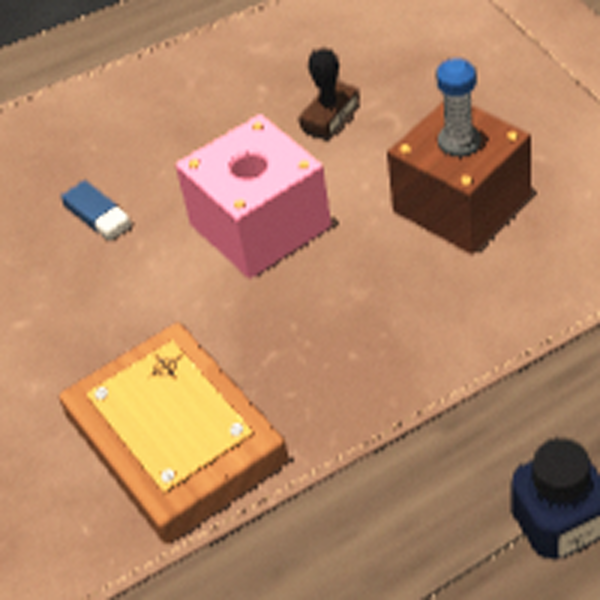

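```bash
python3 - <<'E'
from h import *
cl={}
for n in("scene","side"):
    i=camera_info(n);d=np.load(f"pics/{n}0.npy");p=cv2.imread(f"pics/{n}0.png")
    P=cloud(i,d);cl[n]=P
    P[d==0]=np.nan
    m=(P[...,0]>.1)&(P[...,0]<.55)&(P[...,1]>-.7)&(P[...,1]<-.1)&(P[...,2]<.6)
    m2=m&(P[...,2]>.05)
    print(n,"book zmax",P[...,2][m2].max(), P[m2].min(0),P[m2].max(0))
    # stand & cap near punch
    r=np.hypot(P[...,0]-.632,P[...,1]+.034)
    hsv=cv2.cvtColor(p,cv2.COLOR_BGR2HSV)
    cap=(r<.04)&(P[...,2]>.11);
    v,u=np.nonzero(cap); print("cap px",u.min(),u.max(),v.min(),v.max(),len(u),P[cap].mean(0))
    top=(r<.07)&(abs(P[...,2]-.064)<.0035)
    q=P[top];
    rect=cv2.minAreaRect((q[:,:2]*1000).astype(np.float32)); print("top",rect,np.median(q[:,2]),len(q))
    pl=(np.hypot(P[...,0]-.58,P[...,1]-.18)<.12)&(abs(P[...,2]-.031)<.005)
    q=P[pl]; print("plate",cv2.minAreaRect((q[:,:2]*1000).astype(np.float32)),np.median(q[:,2]))
    # circle fits of grip/cap: camera side surfaces
    for z0,z1 in((.119,.131),(.075,.115)):
        s=(r<.03)&(P[...,2]>z0)&(P[...,2]<z1); q=P[s][:,:2]
        R=.013 if z0>.11 else .009
        from scipy.optimize import least_squares
        f=least_squares(lambda c:np.hypot(*(q-c).T)-R,q.mean(0)+0,loss="soft_l1",f_scale=.001)
        c0=i["world_from_camera"][:2,3]; dr=q.mean(0)-c0; dr/=np.linalg.norm(dr)
        f=least_squares(lambda c:np.hypot(*(q-c).T)-R,q.mean(0)+dr*R*.8,loss="soft_l1",f_scale=.001)
        print("axis",z0,f.x,len(q),f.cost)
i=camera_info("scene");print("mark",rayz(i,195,322,.032),rayz(i,196,323,.032))
p=cv2.imread("pics/scene0.png");cv2.imwrite("pics/zm.png",cv2.resize(p[305:345,170:220],None,fx=14,fy=14,interpolation=cv2.INTER_CUBIC))
p=cv2.imread("pics/side0.png");cv2.imwrite("pics/zm2.png",cv2.resize(p[195:285,280:400],None,fx=6,fy=6,interpolation=cv2.INTER_CUBIC))
E
```

```text
scene book zmax 0.23682987916727494 [ 0.22438994 -0.66242564  0.05000017] [ 0.48021252 -0.16786514  0.23682988]
cap px 285 298 219 233 160 [ 0.62744176 -0.02688682  0.1279922 ]
top ((632.1046142578125, -29.296405792236328), (71.9306411743164, 72.39118957519531), 19.169103622436523) 0.06518222323668665 670
plate ((602.120849609375, 201.65252685546875), (132.85714721679688, 218.9426727294922), 61.522117614746094) 0.03126871782737828
axis 0.119 [ 0.63323374 -0.0299921 ] 71 3.1726099229282534e-05
axis 0.075 [ 0.63264023 -0.03005795] 127 4.227800622276255e-05
side book zmax 0.5599572083714657 [ 0.16462303 -0.67149502  0.05000583] [ 0.48078036 -0.21027029  0.55995721]
cap px 344 354 218 230 105 [ 0.63142906 -0.03817381  0.12466312]
top ((632.3799438476562, -32.87519073486328), (71.02141571044922, 73.96791076660156), 19.673858642578125) 0.06341925998112963 359
plate ((580.081298828125, 170.40159606933594), (123.51089477539062, 187.06027221679688), 14.256379127502441) 0.030090693697274906
axis 0.119 [ 0.63280004 -0.02993611] 61 7.022837627502953e-05
axis 0.075 [ 0.63225059 -0.03145369] 115 6.0856689289295876e-05
mark [0.60105301 0.20663721 0.032     ] [0.59791792 0.20611489 0.032     ]
```

View pics/zm.png

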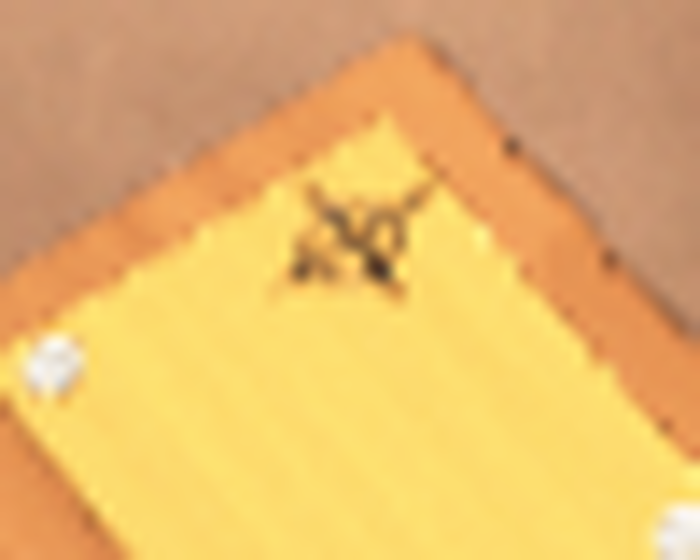

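View pics/zm2.png

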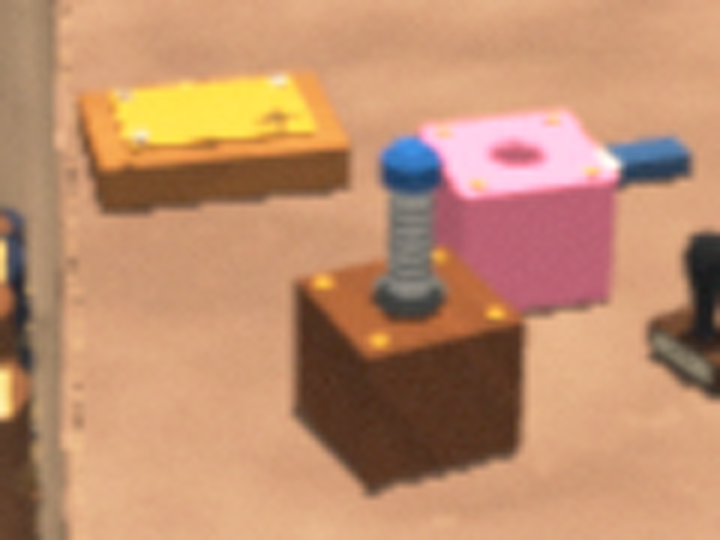

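servo_tool(steps="0 -1.4 0 0 0 0; 0 -2.8 0 0 0 0; -1.2 -2.8 -0.8 0 -0.1 0; -2.4 -2.8 -1.6 0 -0.2 0; -3.6 -2.8 -2.4 0 -0.3 0; -4.8 -2.8 -3.2 0 -0.4 0; -6 -2.8 -4 0 -0.5 0; -7.2 -2.8 -4.8 0 -0.6 0", hand=1)

```text
time_s: 0.82
ee_pos: [0.345, -0.3997, 0.3153]
eef_rot: [0.311, -0.311, 0.635, -0.635]
force: [0.2, -1.0, -0.2]
gripper_width: 0.997
```

```bash
cat >> h.py <<'E'
def delta(p,yaw_jaw=None):
    """tool-frame shift (units) to reach TCP p; also tilt error & turn rotvec for vertical + given jaw angle"""
    o=get_obs();R=Rq(o["eef_rot"]).as_matrix()
    s=R.T@(np.array(p)-o["ee_pos"])/0.03
    a=np.arctan2(R[1,2],R[0,2]) if yaw_jaw is None else yaw_jaw
    z=np.array([np.cos(a),np.sin(a),0]);y=np.array([0,0,-1.]);x=np.cross(y,z)
    T=np.stack([x,y,z],1)
    print("t",o["time_s"],"pos",o["ee_pos"].round(4),"F",o["force"].round(2),"w",round(o["gripper_width"],3),"jawdeg",np.degrees(np.arctan2(R[1,2],R[0,2])).round(2),"tilt",np.degrees(np.arccos(-R[2,1])).round(2))
    print("shift",s.round(3),"turn",Ro.from_matrix(R.T@T).as_rotvec().round(4))
E
python3 -c "
from h import *
delta([.6327,-.0305,.21],-.04)"
```

```text
t 0.8167 pos [ 0.345  -0.3997  0.3153] F [ 0.23 -0.96 -0.21] w 0.997 jawdeg -37.89 tilt 0.01
shift [-1.5601e+01  3.5070e+00  1.0000e-02] turn [ 2.000e-04 -6.213e-01  1.000e-04]
```

servo_tool(steps="-1.3 0 0 0 -0.1 0; -2.6 0 0 0 -0.2 0; -3.9 0 0 0 -0.3 0; -5.2 0 0 0 -0.4 0; -6.5 0 0 0 -0.5 0; -7.8 0 0 0 -0.6 0; -9.1 0 0 0 -0.62 0; -10.4 0 0 0 -0.62 0")

```text
time_s: 1.48
ee_pos: [0.5378, -0.1547, 0.315]
eef_rot: [0.488, -0.489, 0.511, -0.511]
force: [1.0, 0.2, -0.2]
gripper_width: 1.0
```

```bash
python3 -c "
from h import *
delta([.6327,-.0305,.22],-.04)"
```

```text
t 1.4833 pos [ 0.5378 -0.1547  0.315 ] F [ 0.99  0.2  -0.24] w 1.0 jawdeg -2.59 tilt 0.04
shift [-4.281  3.166  2.976] turn [ 0.0006 -0.0053  0.    ]
```

servo_tool(steps="-1 0.4 0.7 0 0 0; -2 1 1.4 0 0 0; -3 1.8 2.1 0 0 0; -4 2.6 2.8 0 0 0; -4 3 2.8 0 0 0; -4 3 2.8 0 0 0; -4 3 2.8 0 0 0")

```text
time_s: 2.07
ee_pos: [0.6257, -0.0407, 0.2243]
eef_rot: [0.487, -0.489, 0.512, -0.511]
force: [0.8, -0.5, -0.1]
gripper_width: 0.996
```

```bash
python3 - <<'E'
from h import *
delta([.6327,-.0305,.075],-.04)
i=camera_info("wrist");p,d=snapshot("wrist");cv2.imwrite("pics/w1.png",p)
for q in ([.6327,-.0305,.134],[.6327,-.0305,.064],[.599,.2065,.032]): print(w2pix(i,np.array(q)))
np.save("pics/w1.npy",d);np.save("pics/w1T.npy",i["world_from_camera"])
E
```

```text
t 2.0667 pos [ 0.6257 -0.0407  0.2243] F [ 0.84 -0.53 -0.06] w 0.996 jawdeg -2.62 tilt 0.18
shift [-0.358  4.977  0.231] turn [ 0.0028 -0.0058  0.0012]
[334.11251366 227.71733622]
[332.12887445 206.20104653]
[277.44797223 -93.21270501]
```

View pics/w1.png

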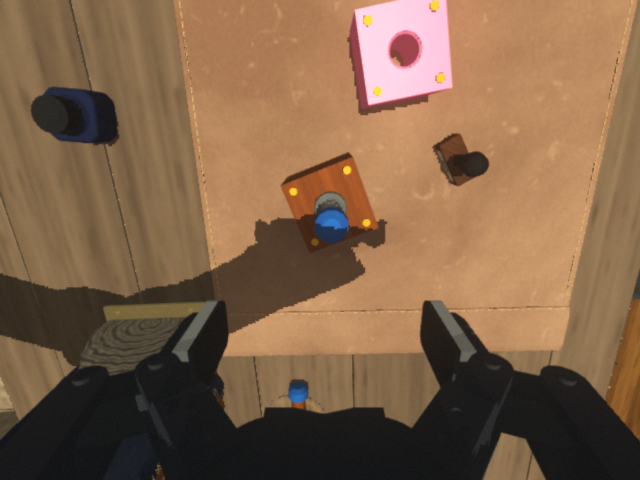

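servo_tool(steps="-0.38 0.8 0.19 0.003 -0.006 0; -0.38 1.6 0.19 0.003 -0.006 0; -0.38 2.4 0.19 0.003 -0.006 0; -0.38 2.5 0.19 0.003 -0.006 0; -0.38 2.5 0.19 0.003 -0.006 0; -0.38 2.5 0.19 0.003 -0.006 0")

```text
time_s: 2.62
ee_pos: [0.6337, -0.0302, 0.1522]
eef_rot: [-0.491, 0.488, -0.509, 0.512]
force: [0.6, 0.1, 0.1]
gripper_width: 1.003
```

```bash
python3 - <<'E'
from h import *
delta([.6315,-.030,.075],-.04)
i=camera_info("wrist");p,d=snapshot("wrist");cv2.imwrite("pics/w2.png",p)
delta([.6315,-.030,.075],-.04)
for q in ([.6315,-.030,.134],[.6315,-.030,.064]): print(w2pix(i,np.array(q)))
E
```

```text
t 2.6167 pos [ 0.6337 -0.0302  0.1522] F [0.56 0.11 0.15] w 1.003 jawdeg -2.4 tilt 0.33
shift [-0.006  2.573 -0.089] turn [-0.0057 -0.002   0.0004]
t 2.6667 pos [ 0.6341 -0.0298  0.1525] F [-0.29  0.1   0.5 ] w 0.996 jawdeg -2.38 tilt 0.38
shift [ 0.009  2.584 -0.103] turn [-0.0066 -0.0016  0.0001]
[320.59838908 285.31722354]
[320.94722813 242.4036953 ]
```

View pics/w2.png

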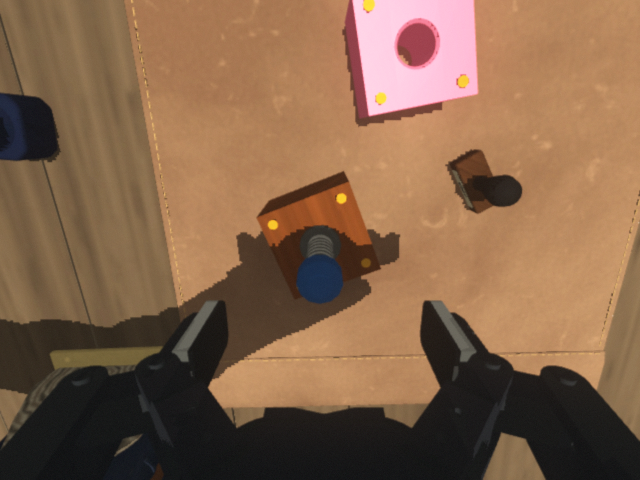

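servo_tool(steps="0 0.8 -0.08 -0.004 0 0; 0 1.6 -0.08 -0.004 0 0; 0 2.2 -0.08 -0.004 0 0; 0 2.58 -0.08 -0.004 0 0; 0 2.58 -0.08 -0.004 0 0; 0 2.58 -0.08 -0.004 0 0")

```text
time_s: 3.17
ee_pos: [0.6314, -0.029, 0.0739]
eef_rot: [-0.49, 0.49, -0.51, 0.51]
force: [-0.2, -0.3, -0.3]
gripper_width: 1.0
```

```bash
python3 - <<'E'
from h import *
i=camera_info("wrist");p,d=snapshot("wrist");cv2.imwrite("pics/w3.png",p)
delta([.6315,-.030,.075],-.04)
i=camera_info("side");p,d=snapshot("side");cv2.imwrite("pics/s3.png",cv2.resize(p[120:300,250:450],None,fx=4,fy=4)[:600])
E
```

```text
t 3.2167 pos [ 0.6319 -0.0288  0.0744] F [0.89 0.16 0.68] w 0.999 jawdeg -2.31 tilt 0.1
shift [ 0.04  -0.018 -0.011] turn [-0.0017 -0.0003 -0.0003]
```

View pics/w3.png

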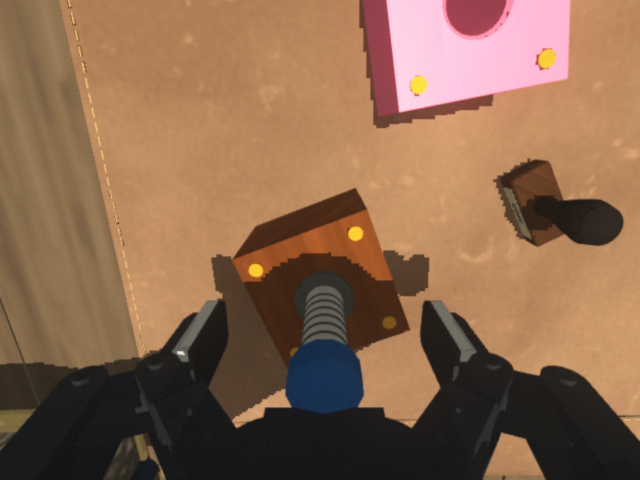

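View pics/s3.png

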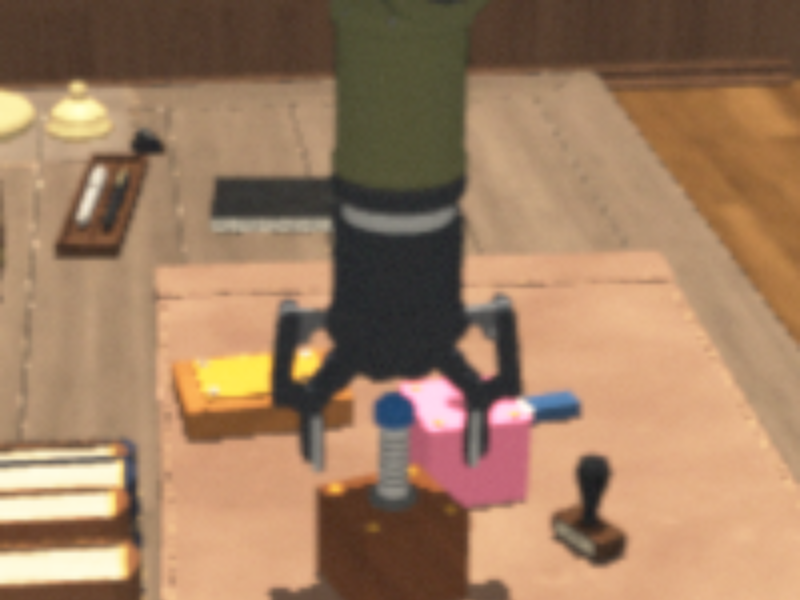

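servo_tool(steps="0.03 0 0 0 0 0; 0.03 0 0 0 0 0; 0.03 0 0 0 0 0; 0.03 0 0 0 0 0; 0.03 0 0 0 0 0; 0.03 0 0 0 0 0; 0.03 0 0 0 0 0; 0.03 0 0 0 0 0", hand=-1)

```text
time_s: 3.93
ee_pos: [0.631, -0.0298, 0.0732]
eef_rot: [0.49, -0.49, 0.51, -0.51]
force: [0.3, -0.1, 2.0]
gripper_width: 0.228
```

```bash
python3 - <<'E'
from h import *
i=camera_info("wrist");p,d=snapshot("wrist");cv2.imwrite("pics/w4.png",p)
delta([.6315,-.030,.075],-.04);print(get_obs()["torque"])
E
```

```text
t 3.9833 pos [ 0.631  -0.0298  0.0731] F [-0.25 -0.42  2.46] w 0.226 jawdeg -2.29 tilt 0.01
shift [ 0.006 -0.062  0.018] turn [ 0.0002  0.     -0.    ]
[-0.02341694 -0.09583226 -0.03776431]
```

View pics/w4.png

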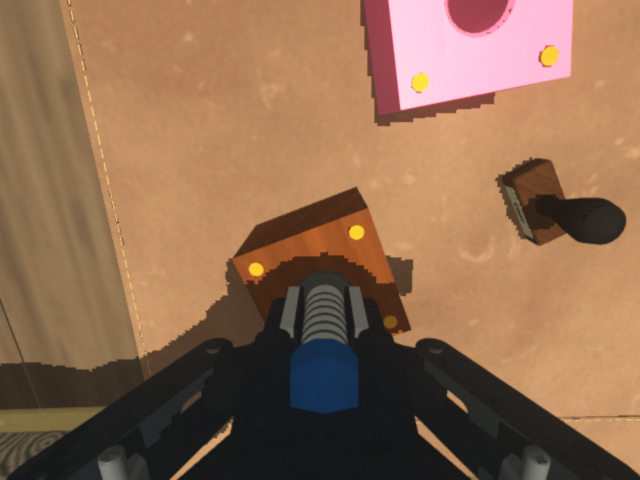

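servo_tool(steps="0 -0.3 0 0 0 0; 0 -0.8 0 0 0 0; 0 -1.4 0 0 0 0; 0 -2 0 0 0 0; 0 -2.6 0 0 0 0; 0 -3 0 0 0 0; 0 -3 0 0 0 0; 0 -3 0 0 0 0")

```text
time_s: 4.65
ee_pos: [0.6305, -0.0299, 0.163]
eef_rot: [0.49, -0.49, 0.51, -0.51]
force: [0.1, -0.0, -3.6]
gripper_width: 0.228
```

```bash
python3 - <<'E'
from h import *
for n in ("wrist","side","scene"):
    p,d=snapshot(n);cv2.imwrite(f"pics/{n}5.png",p)
delta([.599,.2065,.163],-.04);print(get_obs()["torque"])
a=cv2.imread("pics/side5.png")[150:300,280:430];b=cv2.imread("pics/scene5.png")[130:300,220:370]
cv2.imwrite("pics/c5.png",cv2.resize(np.hstack([a[:150],b[:150]]),(800,400),interpolation=cv2.INTER_CUBIC))
E
```

```text
t 4.8 pos [ 0.6295 -0.0301  0.1614] F [-0.2   0.55 -2.6 ] w 0.223 jawdeg -2.29 tilt 0.23
shift [-7.84  -0.051 -1.333] turn [0.0039 0.0001 0.0005]
[-0.04647294 -0.01018532  0.0776783 ]
```

View pics/c5.png

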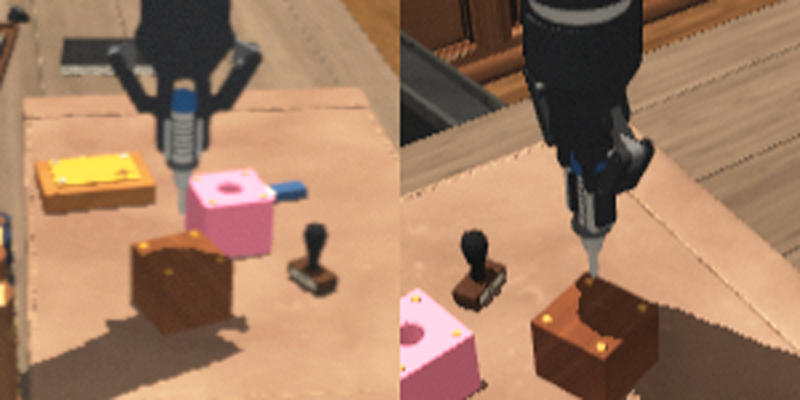

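View pics/wrist5.png

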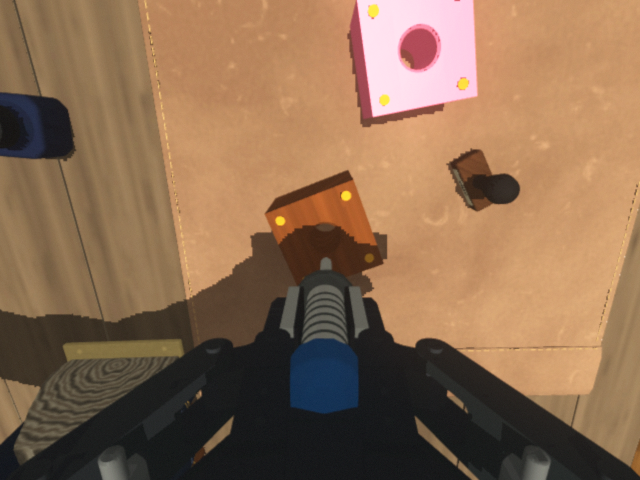

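servo_tool(steps="-1.1 -0.2 -0.2 0 0 0; -2.2 -0.4 -0.4 0 0 0; -3.3 -0.4 -0.6 0 0 0; -4.4 -0.4 -0.8 0 0 0; -5.5 -0.4 -1.0 0 0 0; -6.6 -0.4 -1.2 0 0 0; -7.3 -0.4 -1.3 0 0 0; -7.7 -0.4 -1.3 0 0 0")

```text
time_s: 5.47
ee_pos: [0.5987, 0.2075, 0.174]
eef_rot: [0.491, -0.492, 0.51, -0.507]
force: [-1.2, 0.5, -3.6]
gripper_width: 0.226
```

servo_tool(steps="0 0 0 0 0 0; 0 0 0 0 0 0; 0 0 0 0 0 0; 0 0 0 0 0 0")

```text
time_s: 5.8
ee_pos: [0.6016, 0.1992, 0.1744]
eef_rot: [-0.488, 0.49, -0.51, 0.511]
force: [-1.3, -0.2, -3.2]
gripper_width: 0.224
```

```bash
python3 - <<'E'
from h import *
delta([.599,.2065,.163],-.04)
o=get_obs();i=camera_info("wrist");p,d=snapshot("wrist");cv2.imwrite("pics/w6.png",p)
R=Rq(o["eef_rot"]).as_matrix()
for L in (.01,.015,.02,.025,.03,-.052-.04+.052-.0): 
    print(L,w2pix(i,o["ee_pos"]+R@np.array([0,-.0187+.052+L,0])))
print("collar/nose",w2pix(i,o["ee_pos"]+R@np.array([0,-.0187+.027,0])),w2pix(i,o["ee_pos"]+R@np.array([0,-.0187+.052,0])))
print("capedge",w2pix(i,o["ee_pos"]+R@np.array([0,-.0187-.034,0])))
print("mark",w2pix(i,np.array([.599,.2065,.032])))
for n in ("side","scene"):
    q,d=snapshot(n);cv2.imwrite(f"pics/{n}6.png",q)
cv2.imwrite("pics/w6z.png",cv2.resize(p[150:330,240:430],(760,720)[0:2])[:600])
E
```

```text
t 5.8 pos [0.6016 0.1992 0.1744] F [-1.33 -0.25 -3.21] w 0.224 jawdeg -2.51 tilt 0.17
shift [-0.24   0.379 -0.097] turn [ 0.0013 -0.0037  0.0027]
0.01 [324.9065329  266.90909015]
0.015 [324.88290533 263.70795763]
0.02 [324.86034367 260.6512375 ]
0.025 [324.83877737 257.72937303]
0.03 [324.818142   254.93363254]
-0.04 [325.22319137 309.81090727]
collar/nose [325.1093735  294.39052835] [324.9573029  273.78755816]
capedge [325.75631046 382.03944182]
mark [321.45010387 214.3299961 ]
```

View pics/w6.png

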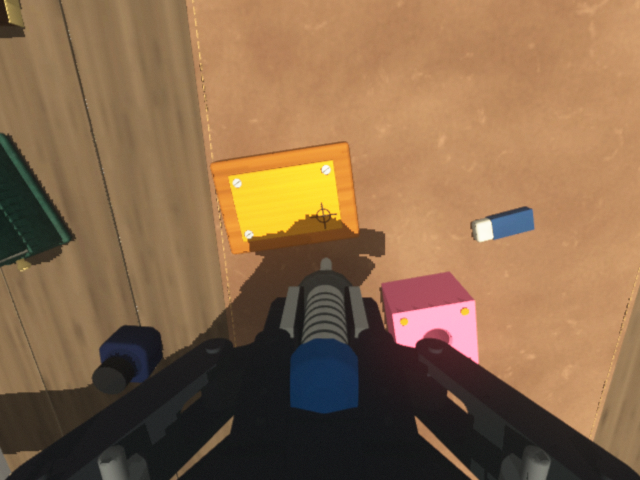

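View pics/w6z.png

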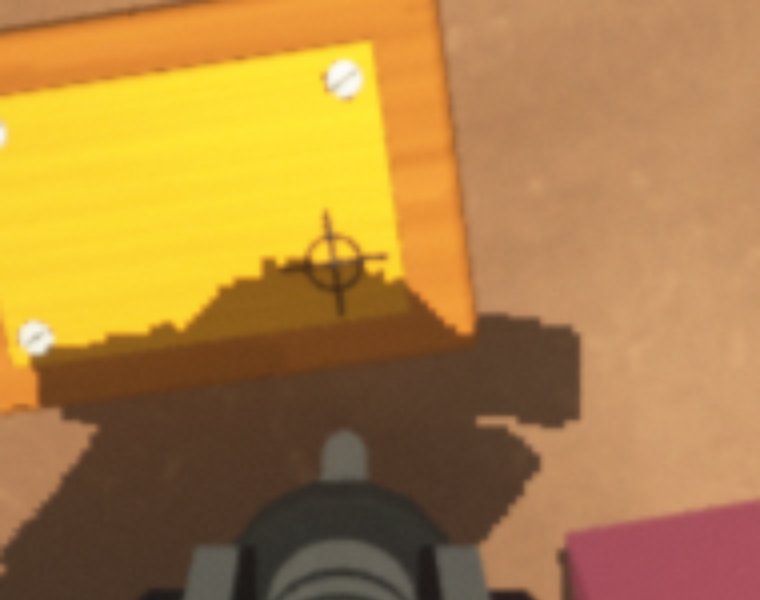

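```bash
python3 - <<'E'
from h import *
delta([.600,.2056,.102],-.04)
E
```

```text
t 5.95 pos [0.6014 0.2008 0.1748] F [-0.21 -0.09 -2.3 ] w 0.218 jawdeg -2.42 tilt 0.08
shift [-0.162  2.427 -0.051] turn [ 0.0009 -0.0023  0.001 ]
```

servo_tool(steps="-0.15 0.5 -0.05 0 0 0; -0.15 1.1 -0.05 0 0 0; -0.15 1.7 -0.05 0 0 0; -0.15 2.1 -0.05 0 0 0; -0.15 2.4 -0.05 0 0 0; -0.15 2.4 -0.05 0 0 0; -0.15 2.4 -0.05 0 0 0; -0.15 2.4 -0.05 0 0 0")

```text
time_s: 6.62
ee_pos: [0.6003, 0.2075, 0.1038]
eef_rot: [0.49, -0.489, 0.51, -0.51]
force: [-0.4, 0.7, -3.0]
gripper_width: 0.225
```

```bash
python3 - <<'E'
from h import *
delta([.600,.2056,.102],-.04)
o=get_obs();i=camera_info("wrist");p,d=snapshot("wrist")
print("mark",w2pix(i,np.array([.6006,.2056,.032])))
ims=[cv2.resize(p[190:310,260:400],(700,600),interpolation=cv2.INTER_CUBIC)]
cv2.imwrite("pics/w7.png",ims[0])
a,_=snapshot("side");b,_=snapshot("scene")
cv2.imwrite("pics/c7.png",np.hstack([cv2.resize(a[170:250,270:350],(400,400),interpolation=cv2.INTER_CUBIC),cv2.resize(b[280:360,155:235],(400,400),interpolation=cv2.INTER_CUBIC)]))
E
```

```text
t 6.6167 pos [0.6003 0.2075 0.1038] F [-0.41  0.68 -2.96] w 0.225 jawdeg -2.3 tilt 0.06
shift [ 0.062  0.061 -0.008] turn [-0.0006 -0.0002 -0.0009]
mark [325.23630514 253.032535  ]
```

View pics/w7.png

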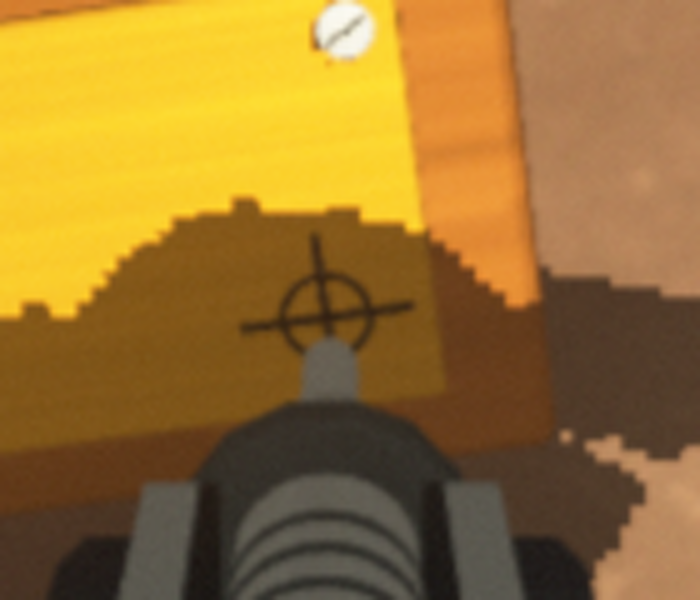

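View pics/c7.png

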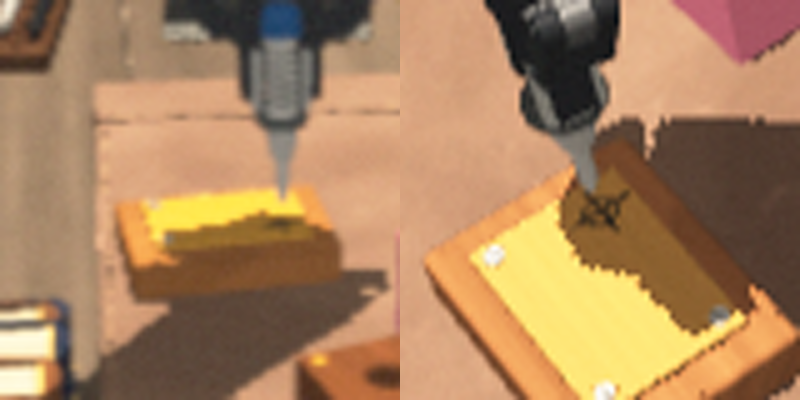

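```bash
python3 - <<'E'
from h import *
from scipy.optimize import least_squares
A=camera_info("side");B=camera_info("scene")
def tri(a,b):
    f=least_squares(lambda x:np.r_[w2pix(A,x)-a,w2pix(B,x)-b],[.6,.2,.05],x_scale=.01);return f.x,f.cost
t=tri((325.9,208.9),(192.9,317.9));m=tri((326.1,214.1),(195.1,321.5));print(t,m,t[0]-m[0])
delta([.600,.2056,.096],-.04)
E
```

```text
(array([0.60026316, 0.2083866 , 0.04682649]), np.float64(0.037433149724687934)) (array([0.60149286, 0.20603347, 0.03226798]), np.float64(0.025854057495715288)) [-0.00122971  0.00235312  0.01455851]
t 6.7667 pos [0.6002 0.2074 0.1039] F [ 0.38  0.77 -3.54] w 0.225 jawdeg -2.3 tilt 0.06
shift [ 0.06   0.264 -0.006] turn [-0.0007 -0.0001 -0.0008]
```

servo_tool(steps="0.065 0.1 0 0 0 0; 0.065 0.2 0 0 0 0; 0.065 0.3 0 0 0 0; 0.065 0.3 0 0 0 0; 0.065 0.3 0 0 0 0; 0.065 0.3 0 0 0 0")

```text
time_s: 7.27
ee_pos: [0.5995, 0.2052, 0.0938]
eef_rot: [0.49, -0.49, 0.51, -0.51]
force: [0.8, -0.0, -3.6]
gripper_width: 0.223
```

```bash
python3 - <<'E'
from h import *
delta([.600,.2056,.09],-.04)
p,d=snapshot("wrist")
cv2.imwrite("pics/w8.png",cv2.resize(p[190:310,260:400],(700,600),interpolation=cv2.INTER_CUBIC))
a,_=snapshot("side");b,_=snapshot("scene")
cv2.imwrite("pics/c8.png",np.hstack([cv2.resize(a[170:250,270:350],(400,400),interpolation=cv2.INTER_CUBIC),cv2.resize(b[280:360,155:235],(400,400),interpolation=cv2.INTER_CUBIC)]))
E
```

```text
t 7.2667 pos [0.5995 0.2052 0.0938] F [ 0.82 -0.02 -3.62] w 0.223 jawdeg -2.28 tilt 0.06
shift [-0.013  0.127  0.017] turn [ 0.0011  0.0002 -0.    ]
```

View pics/w8.png

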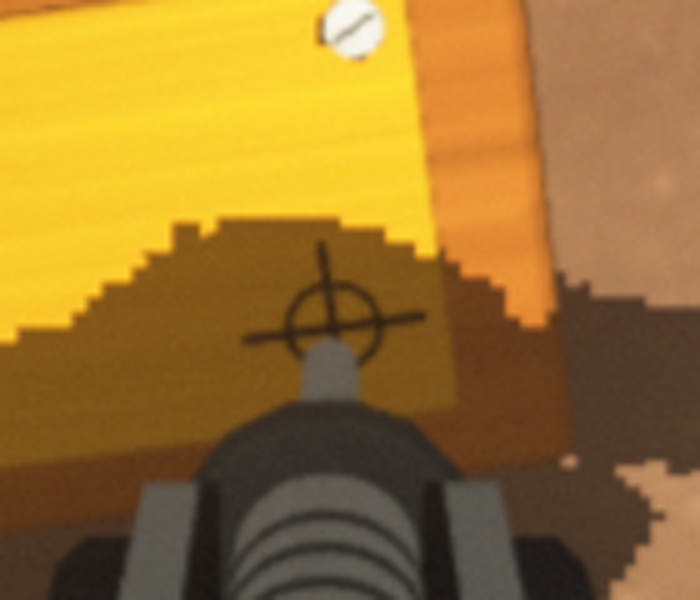

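View pics/c8.png

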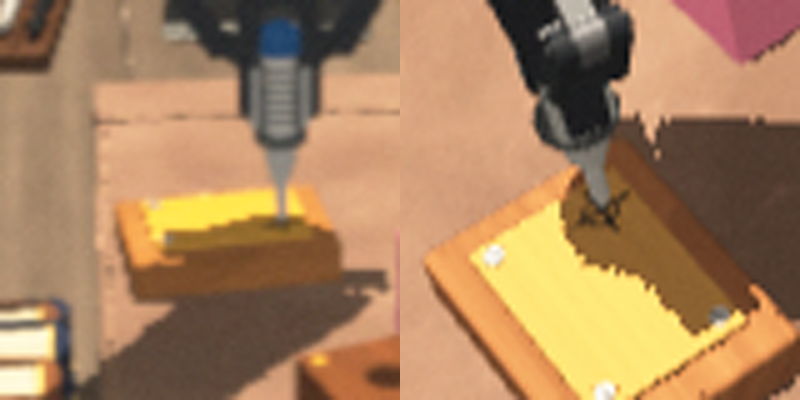

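servo_tool(steps="0 0.03 0.01 0 0 0; 0 0.06 0.01 0 0 0; 0 0.06 0.01 0 0 0; 0 0.06 0.01 0 0 0")

```text
time_s: 7.75
ee_pos: [0.5997, 0.2051, 0.092]
eef_rot: [0.49, -0.49, 0.51, -0.51]
force: [-0.0, 0.1, -3.4]
gripper_width: 0.228
```

servo_tool(steps="0 0.03 0 0 0 0; 0 0.03 0 0 0 0; 0 0.03 0 0 0 0")

```text
time_s: 8.0
ee_pos: [0.5998, 0.2051, 0.0912]
eef_rot: [0.49, -0.49, 0.51, -0.51]
force: [0.2, -0.4, -3.5]
gripper_width: 0.23
```

servo_tool(steps="0 0.03 0 0 0 0; 0 0.03 0 0 0 0; 0 0.03 0 0 0 0")

```text
time_s: 8.25
ee_pos: [0.5999, 0.2052, 0.0905]
eef_rot: [0.49, -0.49, 0.51, -0.51]
force: [0.8, -0.0, -1.9]
gripper_width: 0.223
```

servo_tool(steps="0 0.02 0 0 0 0; 0 0.02 0 0 0 0; 0 0.02 0 0 0 0")

```text
time_s: 8.5
ee_pos: [0.6, 0.2053, 0.09]
eef_rot: [0.49, -0.49, 0.51, -0.51]
force: [-0.8, -0.2, -0.2]
gripper_width: 0.221
```

servo_tool(steps="0 0.02 0 0 0 0; 0 0.02 0 0 0 0; 0 0.02 0 0 0 0")

```text
time_s: 8.75
ee_pos: [0.6, 0.2053, 0.0894]
eef_rot: [0.49, -0.49, 0.51, -0.51]
force: [0.2, -0.4, 2.4]
gripper_width: 0.227
```

```bash
python3 - <<'E'
from h import *
p,d=snapshot("wrist")
delta([.600,.2056,.09],-.04)
cv2.imwrite("pics/w9.png",cv2.resize(p[190:310,260:400],(700,600),interpolation=cv2.INTER_CUBIC))
E
```

```text
t 8.8 pos [0.6    0.2053 0.0894] F [ 0.29 -0.27  2.37] w 0.222 jawdeg -2.29 tilt 0.03
shift [-0.011 -0.02  -0.001] turn [ 0.0004 -0.     -0.0003]
```

View pics/w9.png

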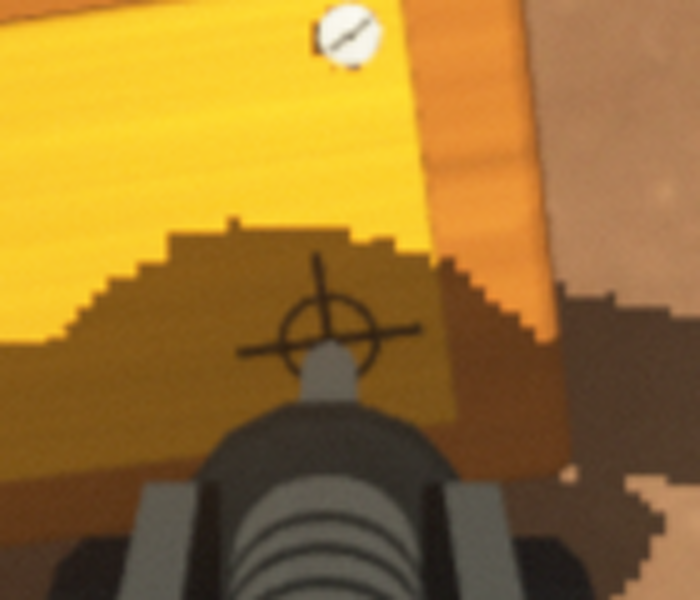

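servo_tool(steps="0 0.02 0 0 0 0; 0 0.02 0 0 0 0; 0 0.02 0 0 0 0")

```text
time_s: 9.05
ee_pos: [0.6, 0.2053, 0.0888]
eef_rot: [0.49, -0.49, 0.51, -0.51]
force: [-0.6, -0.3, 3.9]
gripper_width: 0.224
```

servo_tool(steps="0 0.02 0 0 0 0; 0 0.02 0 0 0 0; 0 0.02 0 0 0 0")

```text
time_s: 9.3
ee_pos: [0.6, 0.2052, 0.0881]
eef_rot: [0.49, -0.49, 0.51, -0.51]
force: [0.5, 0.6, 5.1]
gripper_width: 0.222
```

servo_tool(steps="0 0.02 0 0 0 0; 0 0.02 0 0 0 0; 0 0.02 0 0 0 0")

```text
time_s: 9.55
ee_pos: [0.6, 0.2053, 0.0875]
eef_rot: [0.49, -0.49, 0.51, -0.51]
force: [-0.3, 0.7, 4.7]
gripper_width: 0.227
```

servo_tool(steps="0 0.02 0 0 0 0; 0 0.02 0 0 0 0; 0 0.02 0 0 0 0")

```text
time_s: 9.8
ee_pos: [0.6, 0.2053, 0.087]
eef_rot: [0.49, -0.49, 0.51, -0.51]
force: [-0.0, -1.0, 5.5]
gripper_width: 0.225
```

servo_tool(steps="0 0.02 0 0 0 0; 0 0.02 0 0 0 0; 0 0.02 0 0 0 0")

```text
time_s: 10.05
ee_pos: [0.6, 0.2053, 0.0864]
eef_rot: [0.49, -0.49, 0.51, -0.51]
force: [-0.8, -0.0, 6.3]
gripper_width: 0.223
```

servo_tool(steps="0 0.02 0 0 0 0; 0 0.02 0 0 0 0; 0 0.02 0 0 0 0")

```text
time_s: 10.3
ee_pos: [0.6, 0.2053, 0.0857]
eef_rot: [0.49, -0.49, 0.51, -0.51]
force: [-0.6, -0.7, 4.3]
gripper_width: 0.223
```

servo_tool(steps="0 0.01 0 0 0 0; 0 0.01 0 0 0 0; 0 0.01 0 0 0 0")

```text
time_s: 10.55
ee_pos: [0.6, 0.2053, 0.0854]
eef_rot: [0.49, -0.49, 0.51, -0.51]
force: [-0.4, 1.5, 5.2]
gripper_width: 0.225
```

```bash
python3 - <<'E'
from h import *
p,d=snapshot("wrist")
delta([.600,.2056,.09],-.04)
cv2.imwrite("pics/w10.png",cv2.resize(p[190:310,260:400],(700,600),interpolation=cv2.INTER_CUBIC))
E
```

```text
t 10.6 pos [0.6    0.2052 0.0854] F [-0.18  0.01  4.69] w 0.225 jawdeg -2.29 tilt 0.03
shift [-0.012 -0.152 -0.001] turn [ 0.0005 -0.     -0.0002]
```

View pics/w10.png

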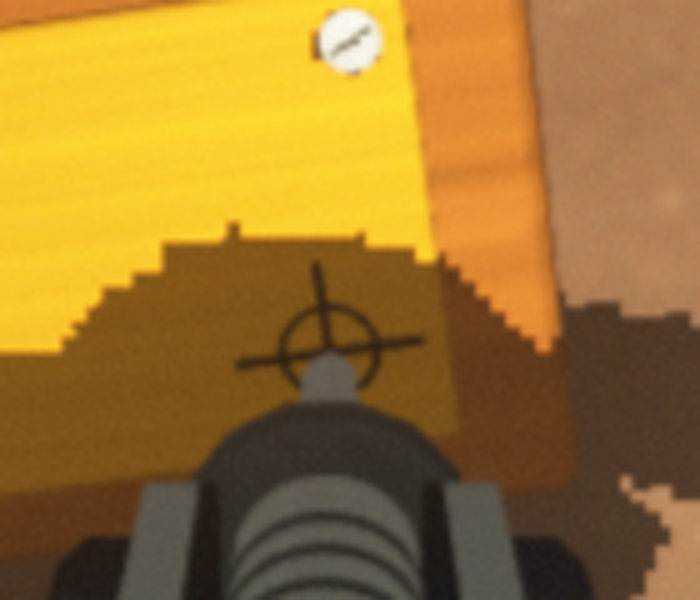

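servo_tool(steps="0 0.02 0 0 0 0; 0 0.02 0 0 0 0; 0 0.02 0 0 0 0")

```text
time_s: 10.85
ee_pos: [0.5998, 0.205, 0.0845]
eef_rot: [0.49, -0.49, 0.51, -0.51]
force: [-0.8, -0.2, 2.7]
gripper_width: 0.225
```

servo_tool(steps="0 0.01 0 0 0 0; 0 0.01 0 0 0 0; 0 0.01 0 0 0 0")

```text
time_s: 11.1
ee_pos: [0.5998, 0.2051, 0.0842]
eef_rot: [0.49, -0.49, 0.51, -0.51]
force: [0.7, -0.3, 3.5]
gripper_width: 0.221
```

servo_tool(steps="0 0.01 0 0 0 0; 0 0.01 0 0 0 0; 0 0.01 0 0 0 0")

```text
time_s: 11.35
ee_pos: [0.5997, 0.2051, 0.0839]
eef_rot: [0.49, -0.49, 0.51, -0.51]
force: [0.2, 0.6, 2.7]
gripper_width: 0.223
```

servo_tool(steps="0 0.01 0 0 0 0; 0 0.01 0 0 0 0; 0 0.01 0 0 0 0")

```text
time_s: 11.6
ee_pos: [0.5997, 0.2051, 0.0835]
eef_rot: [0.49, -0.49, 0.51, -0.51]
force: [0.0, -0.3, 2.2]
gripper_width: 0.221
```

```bash
python3 - <<'E'
from h import *
p,d=snapshot("wrist")
delta([.600,.2056,.09],-.04)
cv2.imwrite("pics/w11.png",cv2.resize(p[190:310,260:400],(700,600),interpolation=cv2.INTER_CUBIC))
a,_=snapshot("side");b,_=snapshot("scene")
cv2.imwrite("pics/c11.png",np.hstack([cv2.resize(a[170:250,270:350],(400,400),interpolation=cv2.INTER_CUBIC),cv2.resize(b[280:360,155:235],(400,400),interpolation=cv2.INTER_CUBIC)]))
delta([.600,.2056,.09],-.04)
E
```

```text
t 11.65 pos [0.5997 0.205  0.0836] F [ 0.62 -0.17  1.6 ] w 0.223 jawdeg -2.29 tilt 0.07
shift [-0.019 -0.215  0.009] turn [0.0011 0.     0.0002]
t 11.75 pos [0.5997 0.2051 0.0835] F [0.31 0.1  1.97] w 0.224 jawdeg -2.29 tilt 0.07
shift [-0.018 -0.215  0.009] turn [0.0012 0.     0.0001]
```

View pics/w11.png

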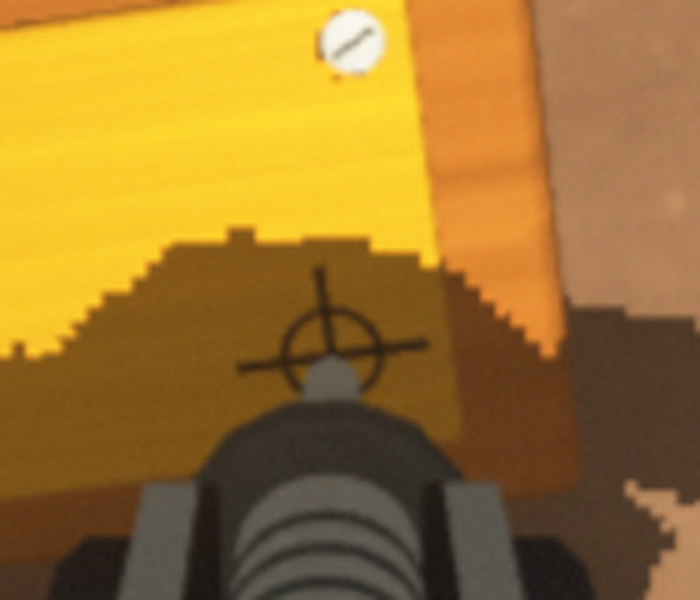

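View pics/c11.png

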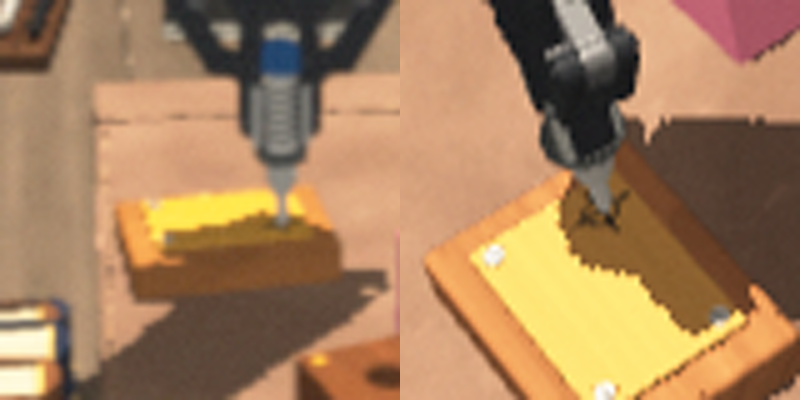

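servo_tool(steps="0 -0.1 0 0 0 0; 0 -0.3 0 0 0 0; 0 -0.8 0 0 0 0; 0 -1.4 0 0 0 0; 0 -2 0 0 0 0; 0 -2.6 0 0 0 0; 0 -3 0 0 0 0; 0 -3 0 0 0 0")

```text
time_s: 12.42
ee_pos: [0.6008, 0.2056, 0.176]
eef_rot: [-0.491, 0.489, -0.51, 0.51]
force: [0.3, 1.0, -3.3]
gripper_width: 0.224
```

```bash
python3 - <<'E'
from h import *
delta([.631,-.0298,.173],-.04)
E
```

```text
t 12.4167 pos [0.6008 0.2056 0.176 ] F [ 0.34  1.   -3.25] w 0.224 jawdeg -2.3 tilt 0.15
shift [7.802 0.091 1.321] turn [-0.0021 -0.0002 -0.0015]
```

servo_tool(steps="1.1 0 0.2 0 0 0; 2.2 0 0.4 0 0 0; 3.3 0 0.6 0 0 0; 4.4 0 0.8 0 0 0; 5.5 0 1 0 0 0; 6.6 0 1.2 0 0 0; 7.4 0 1.3 0 0 0; 7.8 0.2 1.32 0 0 0")

```text
time_s: 13.08
ee_pos: [0.63, -0.0366, 0.1667]
eef_rot: [-0.487, 0.49, -0.511, 0.512]
force: [0.2, -0.8, -3.8]
gripper_width: 0.225
```

servo_tool(steps="0 0 0 0 0 0; 0 0 0 0 0 0; 0 0 0 0 0 0; 0 0 0 0 0 0; 0 0 0 0 0 0; 0 0 0 0 0 0")

```text
time_s: 13.58
ee_pos: [0.6301, -0.0287, 0.1679]
eef_rot: [0.49, -0.49, 0.51, -0.509]
force: [-0.7, -0.2, -3.0]
gripper_width: 0.227
```

```bash
python3 - <<'E'
from h import *
delta([.631,-.0298,.138],-.04)
E
```

```text
t 13.5833 pos [ 0.6301 -0.0287  0.1679] F [-0.68 -0.25 -2.97] w 0.227 jawdeg -2.17 tilt 0.05
shift [0.036 0.995 0.031] turn [ 0.0007  0.0022 -0.0005]
```

servo_tool(steps="0.03 0.3 0.03 0 0 0; 0.03 0.7 0.03 0 0 0; 0.03 1 0.03 0 0 0; 0.03 1 0.03 0 0 0; 0.03 1 0.03 0 0 0; 0.03 1 0.03 0 0 0")

```text
time_s: 14.08
ee_pos: [0.631, -0.0311, 0.1375]
eef_rot: [0.49, -0.49, 0.51, -0.51]
force: [-0.2, -0.6, -2.3]
gripper_width: 0.223
```

```bash
python3 - <<'E'
from h import *
delta([.631,-.0298,.0731],-.04)
p,d=snapshot("wrist")
cv2.imwrite("pics/w12.png",cv2.resize(p[190:310,260:400],(700,600),interpolation=cv2.INTER_CUBIC))
a,_=snapshot("side");b,_=snapshot("scene")
cv2.imwrite("pics/c12.png",np.hstack([cv2.resize(a[190:290,300:400],(400,400),interpolation=cv2.INTER_CUBIC),cv2.resize(b[190:290,240:340],(400,400),interpolation=cv2.INTER_CUBIC)]))
delta([.631,-.0298,.0731],-.04)
E
```

```text
t 14.0833 pos [ 0.631  -0.0311  0.1375] F [-0.25 -0.58 -2.34] w 0.223 jawdeg -2.29 tilt 0.07
shift [-4.400e-02  2.146e+00  2.000e-03] turn [ 0.0011 -0.     -0.0001]
t 14.2333 pos [ 0.6313 -0.0311  0.1382] F [-0.39 -0.19 -2.74] w 0.22 jawdeg -2.3 tilt 0.01
shift [-0.043  2.169 -0.013] turn [-0.0001 -0.0001 -0.0001]
```

View pics/w12.png

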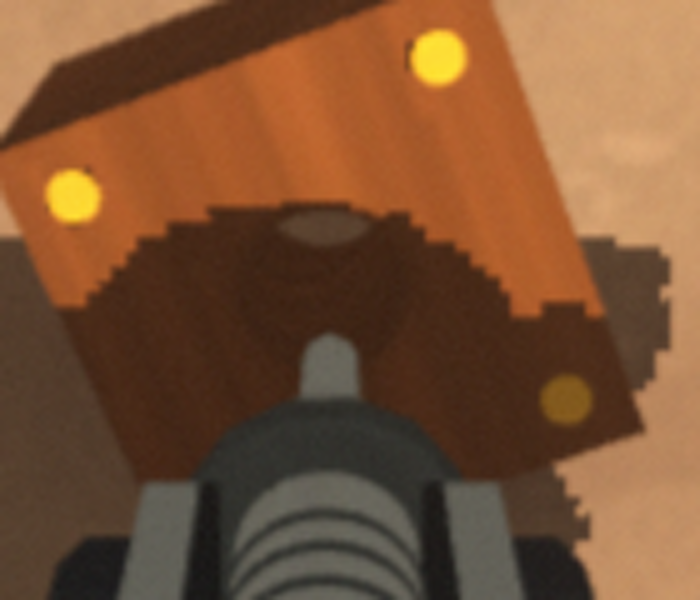

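View pics/c12.png

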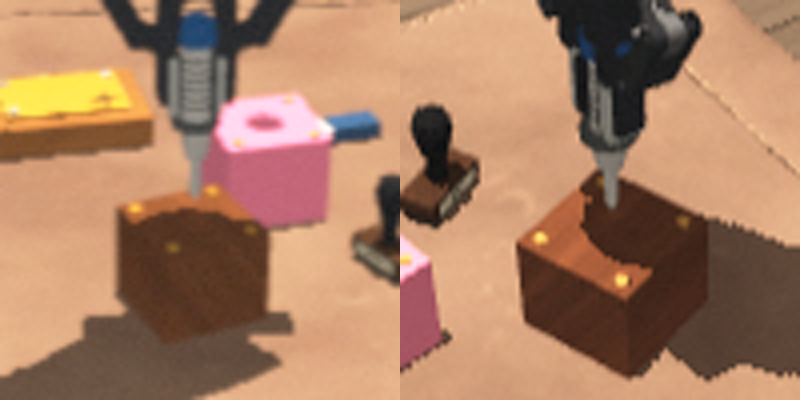

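servo_tool(steps="-0.043 0.4 -0.01 0 0 0; -0.043 0.8 -0.01 0 0 0; -0.043 1.1 -0.01 0 0 0; -0.043 1.1 -0.01 0 0 0; -0.043 1.1 -0.01 0 0 0; -0.043 1.1 -0.01 0 0 0")

```text
time_s: 14.73
ee_pos: [0.6307, -0.0298, 0.1045]
eef_rot: [0.49, -0.49, 0.51, -0.51]
force: [0.3, -0.0, -2.8]
gripper_width: 0.223
```

```bash
python3 - <<'E'
from h import *
delta([.631,-.0298,.0731],-.04)
E
```

```text
t 14.7333 pos [ 0.6307 -0.0298  0.1045] F [ 0.33 -0.04 -2.76] w 0.223 jawdeg -2.29 tilt 0.06
shift [-1.000e-03  1.047e+00  1.000e-02] turn [ 0.001  0.    -0.   ]
```

servo_tool(steps="0 0.1 0.01 0 0 0; 0 0.2 0.01 0 0 0; 0 0.3 0.01 0 0 0; 0 0.4 0.01 0 0 0; 0 0.4 0.01 0 0 0")

```text
time_s: 15.15
ee_pos: [0.6304, -0.03, 0.092]
eef_rot: [0.489, -0.491, 0.51, -0.509]
force: [-0.4, 0.2, -2.7]
gripper_width: 0.224
```

servo_tool(steps="0 0.1 0 0 0 0; 0 0.2 0 0 0 0; 0 0.3 0 0 0 0; 0 0.4 0 0 0 0; 0 0.4 0 0 0 0; 0 0.4 0 0 0 0")

```text
time_s: 15.65
ee_pos: [0.6307, -0.0299, 0.0804]
eef_rot: [0.49, -0.49, 0.51, -0.51]
force: [0.5, 0.4, -3.7]
gripper_width: 0.227
```

servo_tool(steps="0 0.05 0 0 0 0; 0 0.1 0 0 0 0; 0 0.15 0 0 0 0; 0 0.15 0 0 0 0; 0 0.15 0 0 0 0")

```text
time_s: 16.07
ee_pos: [0.6308, -0.03, 0.0761]
eef_rot: [0.49, -0.49, 0.51, -0.51]
force: [1.1, -0.2, -3.8]
gripper_width: 0.223
```

servo_tool(steps="0 0.04 0 0 0 0; 0 0.07 0 0 0 0; 0 0.07 0 0 0 0; 0 0.07 0 0 0 0")

```text
time_s: 16.4
ee_pos: [0.6308, -0.0299, 0.074]
eef_rot: [0.49, -0.49, 0.51, -0.51]
force: [0.9, 0.1, -3.3]
gripper_width: 0.222
```

servo_tool(steps="0 0.03 0 0 0 0; 0 0.03 0 0 0 0; 0 0.03 0 0 0 0")

```text
time_s: 16.65
ee_pos: [0.6311, -0.0299, 0.0733]
eef_rot: [0.49, -0.49, 0.51, -0.51]
force: [0.2, 0.3, -2.2]
gripper_width: 0.221
```

servo_tool(steps="0 0.01 0 0 0 0; 0 0.01 0 0 0 0; 0 0.01 0 0 0 0; 0 0.01 0 0 0 0; 0 0.01 0 0 0 0; 0 0.01 0 0 0 0; 0 0.01 0 0 0 0; 0 0.01 0 0 0 0", hand=1)

```text
time_s: 17.32
ee_pos: [0.6309, -0.0299, 0.0729]
eef_rot: [0.49, -0.49, 0.51, -0.51]
force: [0.5, 0.1, 0.2]
gripper_width: 1.0
```

servo_tool(steps="0 -0.3 0 0 0 0; 0 -0.8 0 0 0 0; 0 -1.6 0 0 0 0; 0 -2.4 0 0 0 0; 0 -3.2 0 0 0 0; 0 -4 0 0 0 0; 0 -4 0 0 0 0; 0 -4 0 0 0 0")

```text
time_s: 17.98
ee_pos: [0.6321, -0.0297, 0.195]
eef_rot: [-0.491, 0.489, -0.509, 0.511]
force: [0.1, 0.9, -1.2]
gripper_width: 1.001
```

```bash
python3 - <<'E'
from h import *
from scipy.optimize import least_squares
p,d=snapshot("wrist");a,da=snapshot("side");b,db=snapshot("scene")
delta([.631,-.0298,.0731],-.04)
cv2.imwrite("pics/w13.png",p)
cv2.imwrite("pics/c13.png",np.hstack([cv2.resize(a[190:290,300:400],(400,400),interpolation=cv2.INTER_CUBIC),cv2.resize(b[190:290,240:340],(400,400),interpolation=cv2.INTER_CUBIC)]))
for n,d in(("scene",db),("side",da)):
    i=camera_info(n);P=cloud(i,d);d0=np.load(f"pics/{n}0.npy");P0=cloud(i,d0)
    for Q in(P0,P):
        r=np.hypot(Q[...,0]-.632,Q[...,1]+.03)
        c=(r<.03)&(Q[...,2]>.11)&(Q[...,2]<.15);q=Q[c];o=[n,len(q),Q[...,2][c].max().round(4)]
        c0=i["world_from_camera"][:2,3]
        for z0,z1,R in((.119,.131,.013),(.075,.115,.009)):
            q=Q[(r<.03)&(Q[...,2]>z0)&(Q[...,2]<z1)][:,:2];dr=q.mean(0)-c0;dr/=np.linalg.norm(dr)
            o.append(least_squares(lambda c:np.hypot(*(q-c).T)-R,q.mean(0)+dr*R*.8,loss="soft_l1",f_scale=.001).x.round(4))
        print(*o)
E
```

```text
t 18.1333 pos [ 0.6301 -0.0302  0.192 ] F [-0.27 -0.24  0.46] w 0.999 jawdeg -2.28 tilt 0.18
shift [-0.016  3.963  0.04 ] turn [0.003  0.0001 0.0006]
scene 160 0.1377 [ 0.6332 -0.03  ] [ 0.6326 -0.0301]
scene 163 0.1365 [ 0.6336 -0.0297] [ 0.6328 -0.0297]
side 105 0.1355 [ 0.6328 -0.0299] [ 0.6323 -0.0315]
side 105 0.1351 [ 0.6326 -0.0306] [ 0.6325 -0.0311]
```

View pics/w13.png

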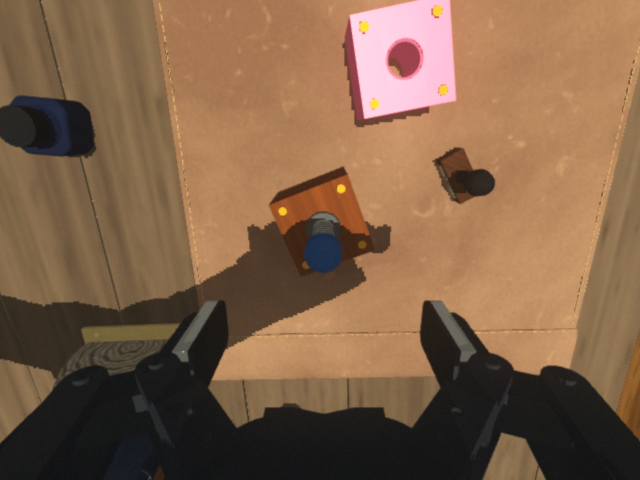

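View pics/c13.png

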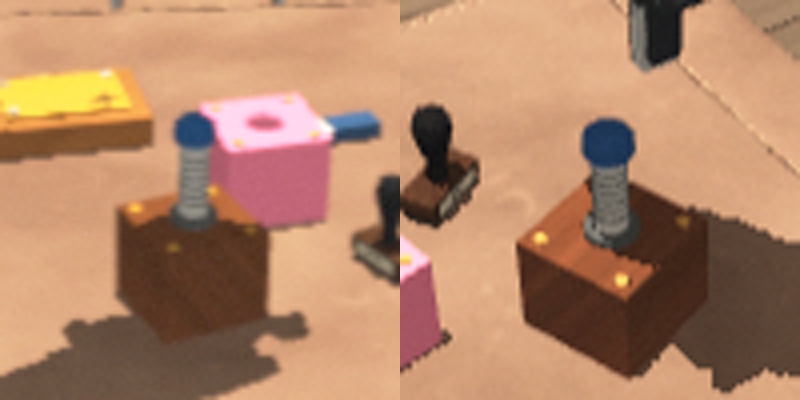

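The punch is upright and its collar is on the block, in the same place as at the start. The gripper is open and clear of it.

servo_tool(steps="0 0 0 0 0 0; 0 0 0 0 0 0; 0 0 0 0 0 0; 0 0 0 0 0 0; 0 0 0 0 0 0; 0 0 0 0 0 0")

```text
time_s: 18.63
ee_pos: [0.631, -0.0299, 0.1928]
eef_rot: [0.49, -0.49, 0.51, -0.51]
force: [-0.3, 0.2, -0.1]
gripper_width: 0.996
```

```bash
python3 -c "
from plant import *
print(sign_off())"
```

```text
the job is handed in; nothing more can be done
None
```

I lifted the punch out of its stand, set its point on the scribed cross and pressed until the spring snapped. I then put it back in its stand, let go and handed the job in at about 18.6 s.

- **On the cross:** the wrist pictures showed the point within about 1–1.5 mm of the cross centre, and the punch stayed upright.
- **Snap:** the pressing force peaked at about 10 N, then fell to about 5.4 N. I stopped there, short of the hard stop. I estimate the rod was pressed in about 6 mm, but I worked that out from the force and height readings and could not measure it. The peak came about 1 mm of tool travel later than the 2–3 mm given for the spring. I put this down to give in the grip and arm, as the pictures showed no slip.
- **Back in the stand:** the last side and scene pictures show the punch upright with its collar on the block. Its axis is within 1 mm of where it started and its top height within about 1 mm. I saw the rod sprung out before putting it back, but it can't be seen inside the hole.
- **Other objects:** nothing else was touched. The stamp and ink bottle look unmoved in the last wrist view, as does the part of the eraser in the last side view. I did not measure any of the three. The gripper was open and clear of everything at hand-in.

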